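# Torque down the front bolt of a bench juice press

### The arm

A 7-joint arm with a two-finger parallel gripper is mounted at the origin on a cart in front of the work surface, level with it; the furniture and walls round the work are solid. World frame = base frame: x ahead of the robot, y to its left, z up, the work surface at z = 0. Lengths are in m, angles in rad, forces in N, time in s.
With the tool pointing down it reaches from about 0.425 to 0.925 m from the base axis. Payload 6.8 kg.
Tool frame: the origin (TCP) lies at the very end of the fingers, on their centre line; the grasp point (between the pads) lies bot.grip_point_offset behind it (bot.grip_point_offset is the distance from the TCP to the grasp point, in m); z points along the fingers, y is the line along which they close (so a half turn about z gives the same grasp; the last joint's range is limited). The gripper opens to 85 mm and grips with 20 to 120 N. Pads are 22 mm wide; open, the fingers measure 114 mm over their backs; the gripper's body (76 mm by 85 mm) begins 54 mm behind the grasp point. The pads swing forward as they close: fully open they stand 13 mm farther back than shut.
Start: joints at [-1.319, 0.477, 0.022, 1.555, -0.011, 1.109, -0.083], TCP at [0.238, 0.632, 0.231] pointing down, gripper open.
Joint ranges: [-2.96, 2.96], [-0.34, 2.1], [-1.41, 1.46], [0.24, 2.44], [-1.37, 4.51], [0.17, 1.92], [-2.96, 2.96]. Speed limits (rad/s): [2.39, 2.39, 3.14, 3.14, 3.14, 3.14, 3.14].

### API

Orientations are given as a unit quaternion [w, x, y, z].
In Python, from station import bot, imaging gives the robot as it stands. The module is installed in compiled form; this text tells all that it offers.
- The arm moves only by the tool carry_out, never from a script. Its argument "targets" is one flat list of numbers, 5 for each row, row after row: the closure in counts, from 0 (fully open) to 255 (shut), then the shift along the world's x, y, z in mm, then the turn about the world's z in degrees. A call has 1 to 20 rows; each row shifts and turns the commanded pose from where the row before left it; what a row does not reach is not made up. A row lasts 1/10 s, in which the tool goes at most 50 mm and 8.59 degrees, less where a joint would pass 70% of its speed; a pose out of reach is approached as far as the arm can. A call is refused whole if a number of a shift passes 50 or a number of a turn 8.59, either way. A call with a gripper value outside its range is refused whole. The fingers move at their own pace and stop on an object; "newtons" is the grip in N (left out, the last holds). Time passes only in rows, so rows that do not move let the fingers close. It gives the time, the measured TCP pose, the force, the opening and the grip force at its end, in the units of the state.
- bot.get_obs(): the state, without advancing time (a new reading comes with each control period).
- imaging.read_camera(name): name is "scene" or "top" or "wrist"; returns a dict with "frame" (384x512x3 uint8, red, green, blue), "fov_y" (degrees; the focal length in pixels is half the picture's height over the tangent of half this angle, whatever the lens; pixels are square), "cx", "cy" (the principal point, pixels), "pose" (4x4, takes a point from camera to world coordinates); the wrist camera has in their place "tool_from_camera" (4x4, takes a point from camera to tool coordinates, whose origin is the TCP and whose axes are the flange's). Camera axes: x right, y up, looking along -z (the intrinsics and any distortion apply to the point x, -y, -z); pixel columns grow to the right and rows downward; lengths in m; the calibration is good to about 2 mm. The wrist camera is an equidistant fisheye: a pixel r from the principal point sees the ray r / f radians off the axis. A picture is of the moment at which its call begins: read the wrist's pose just before it. There is no depth.
- bot.hand_in(): hands the job in; it is judged then, once.
The state is a dict: "t": time; "q": joint angles; "joint_vel": joint speeds; "joint_torque": joint torques, N m; "eef_pos": TCP position; "tool_rot": TCP orientation; "contact_force": force on the tool from outside, world axes, zero at the start; "torque": the same for the moment, N m; "gripper_width": opening from 0.0 (shut) to 1.0 (fully open); "grasp_force": force on a finger pad.
Only numpy, scipy, OpenCV 4.12 (cv2) and the standard library are available. Lean on these libraries where they do the work, as an engineer would, in place of code of your own. Each camera call takes 0.05 s, during which the arm holds its last target. There are 200 camera calls.

### The job

The lever juice press is being bolted down to the worktop; its two rear bolts are tight, but the big hex bolt in the tongue at its front is only hand-tight. Take the break-over torque wrench out of the tray, put its ring right down over that bolt's head and tighten the bolt clockwise (seen from above) until the handle gives way at its joint - the click - and stop there: never force the handle on to its end stop, that over-tightens the bolt and cracks the worktop. Then lift the wrench off without loosening the bolt and lay it flat in the tray again, leaving the other things where they are.

Things in the scene. Friction and masses are not known exactly. Their poses are not given: they have to be found in the camera images.
- wrench: Break-over torque wrench, steel with a black ribbed grip, 216 mm long, 0.2 to 0.4 kg, lying flat and right way up in the tray. Origin: centre of the ring's underside; z up, shank and handle run along -x. The handle, hinged to the head at x = -50 mm about an upright axis, is 26 mm wide and 28 mm high (z 0 to 28) from x = -66 to -188 mm. Balances near x = -80 mm.
- wrench_ring (a point): Centre of the underside of the wrench's ring (the wrench's origin and axes). The ring is 53 mm across, 16 mm high (z 0 to 16); its six-sided through hole is 32 mm across flats with two corners on the x axis, so it fits the bolt whenever its x axis points along any corner of the head, six ways in a turn.
- wrench_grip (a point): Middle of the wrench's grip, where to hold it: on the handle's centre line, 135 mm behind the ring's centre, 14 mm above the underside. Its x axis runs along the handle towards the ring.
- wrench_handle (a joint): Angle of the handle against the wrench's head, rad. 0: straight, held by a spring. Pulled clockwise (from above) with about 0.8 N m at its hinge, 9 N at the grip, it breaks away and swings on at hardly more force: from 0.10 it has clicked, above 0.33 it is forced, 0.40 is its end stop. It does not bend the other way and springs back to 0 when let go.
- bolt_head (a point): Centre of the top of the front bolt's hex head, 50 mm above the worktop; z up, x along a corner. 30 mm across flats, 20 mm high, top edge chamfered 4 mm; a flange 39 mm across at its foot stops the ring. The bolt turns clockwise against about 0.3 N m by an unknown amount (0.55 to 1.05 rad, different each time) until it bites and stops dead.
- bolt_corner (a point): One corner of the bolt's head, at half its height, 17.3 mm from the bolt's axis; it goes round with the bolt.
- press: Lever juice press, fixed. Origin: on the worktop under the front bolt's axis. Its base, 22 mm thick, runs back along its +x: a tongue 72 mm wide from x = -36 mm, then a plate 170 mm wide from x = 55 to 240 mm; cup (radius 60 mm, 108 to 190 mm high) over x = 125 mm, column at x = 195 mm, lever up to 490 mm high. Free space in front and beside the tongue.
- tray: Shallow steel tray, fixed, 190 mm (its x) by 270 mm (its y), floor 3 mm thick, rim 14 mm high. Origin: centre of the underside. The wrench lies in it with its handle towards the tray's -y.
- lemon: Bystander: lemon, 71 mm long, on the worktop behind the tray, left of the press. Origin: centre of its underside.
- tomato: Bystander: tomato, 70 mm, on the chopping board. Origin: centre of its underside.
- onion: Bystander: onion, 75 mm, on the chopping board. Origin: centre of its underside.
- mug: Bystander: white mug, 82 mm across, 91 mm high, on the worktop right of the press. Origin: centre of its underside.
- salt_shaker: Bystander: salt shaker, 44 mm across, 90 mm high, on the worktop behind the lemon, left of the press. Origin: centre of its underside.
- pepper_mill: Bystander: wooden pepper mill, 58 mm across, 170 mm high, on the worktop right of the press. Origin: centre of its underside.
There are look-alikes about, which are no part of the job. There is more than one size of the wrench; the job needs the larger.

How it is judged:
On the way, in this order (a step that is already met when the one before it is completed fails the run):
1. the wrench's ring sits right down over the head of the front bolt (horizontal distance between wrench_ring and bolt_head below 0.005 m and z of wrench_ring in the frame of bolt_head below -0.013 m), for 0.2 s.
2. with the ring still on the bolt, the handle breaks away (the wrench clicks) (all of step 1 and value of joint wrench_handle above 0.1 rad), for 0.06 s.
At the end, for the whole second after the job is handed in: The wrench rests flat on the tray's floor (tilt under 0.06 rad, underside under 9 mm up, ring and grip centres within 85 mm in x and 125 mm in y of the tray's centre), handle straight (under 0.05 rad); the bolt stays turned on (corner over 7 mm, about 0.4 rad, from its start) (x of wrench_ring in the frame of tray between -0.085 and 0.085 m and y of wrench_ring in the frame of tray between -0.125 and 0.125 m and x of wrench_grip in the frame of tray between -0.085 and 0.085 m and y of wrench_grip in the frame of tray between -0.125 and 0.125 m and z of wrench_ring in the frame of tray below 0.009 m and angle between wrench's own z axis and vertical below 0.06 rad and linear speed of wrench below 0.02 m/s and value of joint wrench_handle below 0.05 rad and distance of bolt_corner from where it was at the start of the episode above 0.007 m); the robot touches nothing.
It fails at once if the handle is forced on past the click, to its end stop (over 0.33 rad) (value of joint wrench_handle above 0.33 rad).
It fails at once if one of the bystanders (lemon, tomato, onion, mug, salt shaker, pepper mill) is pushed more than 30 mm from its place (distance of any of lemon, tomato, onion, mug, salt_shaker, pepper_mill from where it was at the start of the episode above 0.03 m).
It also fails if it takes over 67 s, if anything falls off the work surface, if the arm or the gripper's body presses on something with over 40 N, if the wrist force passes 120 N, or if a joint passes its speed limit or range.

## Working session

There is one attempt and no reset: what is moved stays moved. The work goes in short steps, Python scripts to look and compute and a tool call to move; the robot and the scene stay as the last step left them, time stands still between calls to the robot, and variables do not carry over. Pictures are saved under pics/ and viewed, at most 10 in all, crops included, and the job is handed in when it is done.

Besides the shell and the picture viewer there is one more tool, called after "Request:" as a command line: name --argument value ..., lists and objects as JSON in quotes. carry_out: Moves the arm, as the interface text tells. Its arguments: {"type":"object","properties":{"targets":{"type":"array","items":{"type":"number"}},"newtons":{"type":"number"}},"required":["targets"]}

```bash
mkdir -p pics; cat > h.py <<'E'
import numpy as np, cv2
from station import bot, imaging
def snap(n,fn):
    d=imaging.read_camera(n); cv2.imwrite('pics/'+fn,d['frame'][:,:,::-1]); return d
def ray(d,u,v):
    f=192/np.tan(np.radians(d['fov_y'])/2)
    r=np.array([(u-d['cx'])/f,-(v-d['cy'])/f,-1.]); P=np.array(d['pose']); return P[:3,3],P[:3,:3]@r
def at(d,u,v,z):
    o,r=ray(d,u,v); return o+r*(z-o[2])/r[2]
E
python3 - <<'E'
from h import *
import pickle
o=bot.get_obs(); print(o['t'],o['eef_pos'],o['tool_rot'],bot.grip_point_offset)
a=snap('scene','s0.png');b=snap('top','t0.png');pickle.dump((a,b),open('c0.pkl','wb'))
for d in(a,b):print({k:v for k,v in d.items() if k!='frame'})
E
```

```text
0.0 [0.23746903 0.63122391 0.23030897] [-1.05118203e-04  1.78932494e-01  9.83860936e-01 -8.99913619e-04] 0.0187
{'fov_y': 47.83944597421911, 'cx': 251.94278947460478, 'cy': 192.24933286634746, 'pose': array([[ 0.77862131,  0.31591769, -0.54216683, -0.24694826],
       [-0.6269959 ,  0.42611604, -0.65215125, -1.11887926],
       [ 0.02499987,  0.84771524,  0.52986212,  0.93041077],
       [ 0.        ,  0.        ,  0.        ,  1.        ]])}
{'fov_y': 54.78212080228512, 'cx': 254.02970165672392, 'cy': 192.4195179401722, 'pose': array([[ 0.14430633,  0.96484124, -0.2196749 ,  0.32767951],
       [-0.98952937,  0.14009803, -0.03470125, -0.10511534],
       [-0.00270518,  0.22238237,  0.97495577,  1.30555729],
       [ 0.        ,  0.        ,  0.        ,  1.        ]])}
```

View pics/t0.png

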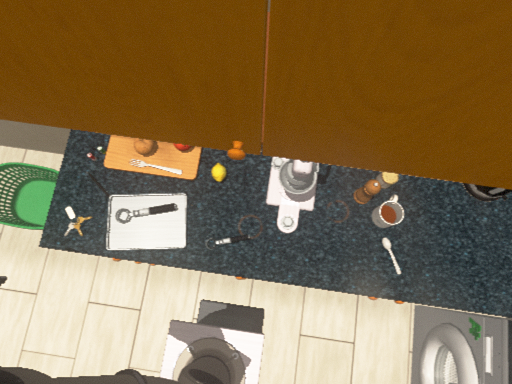

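View pics/s0.png

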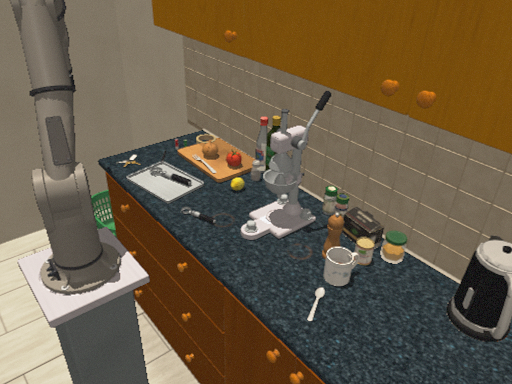

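The top picture shows the large wrench in the tray, with its ring near (123,215) and grip end near (178,208). A small look-alike lies at (212–250,240), and the bolt is at (288,223). I'll enlarge both areas next.

```bash
python3 - <<'E'
from h import *
import pickle
a,b=pickle.load(open('c0.pkl','rb'))
f=b['frame'][:,:,::-1]
x=cv2.resize(f[185:255,100:195],None,fx=6,fy=6,interpolation=2)
y=cv2.resize(f[195:245,265:315],None,fx=4,fy=4,interpolation=2)
c=np.zeros((420,780,3),np.uint8);c[:,:570]=x;c[:200,570:770]=y
y=cv2.resize(a['frame'][210:250,230:270,::-1],None,fx=5,fy=5,interpolation=2);c[210:410,570:770]=y
cv2.imwrite('pics/c1.png',c)
for n,u,v,z in(('ring',123,215,.019),('end',178,208,.03),('bolt',288,223,.05),('trayc',147,222,.0)):print(n,at(b,u,v,z))
E
```

```text
ring [0.47079048 0.38482335 0.019     ]
end [0.52152102 0.19550014 0.03      ]
bolt [ 0.52137688 -0.19051229  0.05      ]
trayc [0.46057526 0.30202657 0.        ]
```

View pics/c1.png

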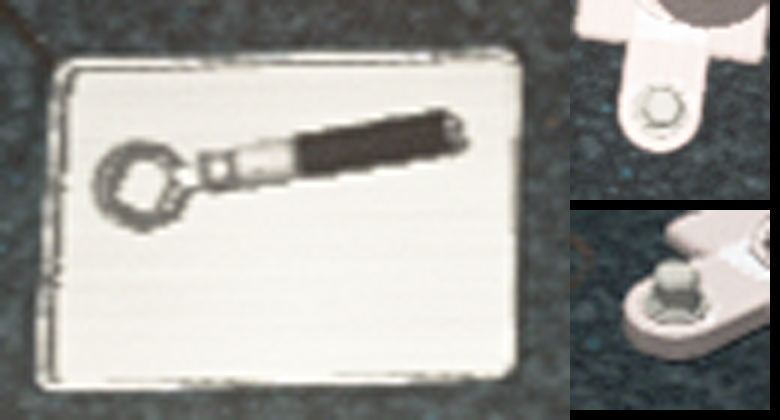

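The crop puts the ring centre at pixel (123.5,215.8), the handle end at (176.7,207.2) and the bolt at (287.5,221.8). I'll move above the wrench for a close wrist view.

Request:
carry_out --targets '[0, 22, -31, 0, -4.5, 0, 22, -31, 0, -4.5, 0, 22, -31, 0, -4.5, 0, 22, -31, 0, -4.5, 0, 22, -31, 0, -4.5, 0, 22, -31, 0, -4.5, 0, 22, -31, 0, -4.5, 0, 22, -31, 0, -4.5, 0, 22, -31, 0, -4.5, 0, 22, -31, 0, -4.5, 0, 22, -31, 0, -4.5, 0, 22, -31, 0, -4.5, 0, 0, 0, 0, 0]'

```text
t: 1.4
eef_pos: [0.5047, 0.2536, 0.2314]
tool_rot: [0.001, 0.61, 0.792, -0.001]
contact_force: [-0.6, -0.7, -0.2]
gripper_width: 1.002
grasp_force: 0.0
```

```bash
cat >> h.py <<'E'
from scipy.spatial.transform import Rotation as R
def wsnap(fn):
    o=bot.get_obs(); d=snap('wrist',fn); T=np.eye(4); q=o['tool_rot']
    T[:3,:3]=R.from_quat([q[1],q[2],q[3],q[0]]).as_matrix(); T[:3,3]=o['eef_pos']
    d['pose']=T@np.array(d['tool_from_camera']); return d
def wat(d,u,v,z):
    f=192/np.tan(np.radians(d['fov_y'])/2); dx,dy=u-d['cx'],v-d['cy']; r=np.hypot(dx,dy); t=r/f
    c=np.array([np.sin(t)*dx/r,-np.sin(t)*dy/r,-np.cos(t)]); P=d['pose']; w=P[:3,:3]@c; o=P[:3,3]
    return o+w*(z-o[2])/w[2]
E
python3 - <<'E'
from h import *
import pickle
d=wsnap('w1.png');pickle.dump(d,open('w1.pkl','wb'));o=bot.get_obs()
print(o['t'],o['eef_pos'],o['tool_rot'],o['q'],d['fov_y'],d['cx'],d['cy']);print(d['tool_from_camera'],d['pose'])
cv2.imwrite('pics/w1b.png',cv2.resize(d['frame'][:,:,::-1],(768,576),interpolation=2))
E
```

```text
1.45 [0.50300647 0.25672771 0.23115209] [ 4.60525920e-04  6.08330460e-01  7.93683609e-01 -4.11183218e-04] [-0.87122101  0.30449646  0.35686893  1.84305269 -0.12216635  1.01593603
 -0.20197285] 65.70646984690485 256.74004024659996 188.39893662500526
[[-3.45918743e-04  9.64408034e-01  2.64418276e-01  6.61071319e-02]
 [ 9.99999940e-01  3.40355701e-04  6.68522236e-05  5.83384751e-04]
 [-2.55234465e-05  2.64418284e-01 -9.64408093e-01 -1.43719235e-01]
 [ 0.00000000e+00  0.00000000e+00  0.00000000e+00  1.00000000e+00]] [[ 9.67096934e-01 -2.44945851e-01 -6.87390086e-02  4.88243737e-01]
 [ 2.54406948e-01  9.31962898e-01  2.58306525e-01  3.18041396e-01]
 [ 7.91094208e-04 -2.67295129e-01  9.63614388e-01  3.74878079e-01]
 [ 0.00000000e+00  0.00000000e+00  0.00000000e+00  1.00000000e+00]]
```

View pics/w1b.png

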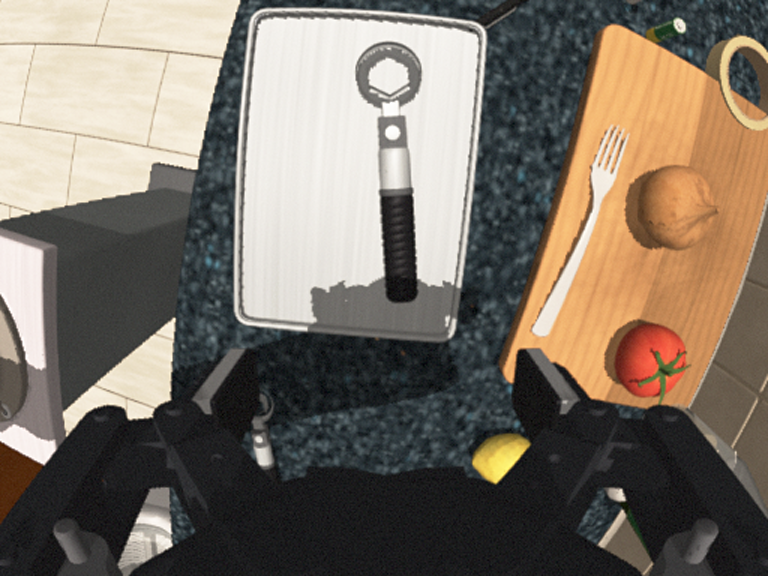

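The wrist view at 1.5× shows the ring centre at (389,75), the hinge pin at (392,132), the handle end at (402,300) and the tray corners at (250,12), (485,25), (453,338) and (237,322).

```bash
python3 - <<'E'
from h import *
import pickle
d=pickle.load(open('w1.pkl','rb'))
P=lambda u,v,z:wat(d,u/1.5,v/1.5,z)
for n,u,v,z in(('ring',389,75,.019),('hinge',392,132,.025),('h0',394,150,.031),('h1',402,297,.03),('gripmid',398,235,.031)):print(n,P(u,v,z).round(4))
C=[P(*c,.014) for c in((250,12),(485,25),(453,338),(237,322))]
print(np.mean(C,0).round(4),np.round(C,3))
r=P(389,75,.019);h=P(402,297,.03);w=(r-h)[:2];print('angle',np.degrees(np.arctan2(w[1],w[0])),np.hypot(*w), 'grip',r[:2]-.135*w/np.hypot(*w))
b=pickle.load(open('c0.pkl','rb'))[1]
r=at(b,123.5,215.8,.019);h=at(b,176.7,207.2,.02);w=(r-h)[:2];print('top',r,h,np.degrees(np.arctan2(w[1],w[0])),np.hypot(*w),r[:2]-.135*w/np.hypot(*w))
print('bolt',at(b,287.5,221.75,.05))
q=bot.get_obs()['tool_rot'];m=R.from_quat([q[1],q[2],q[3],q[0]]).as_matrix();print('yaw y',np.degrees(np.arctan2(m[1,1],m[0,1])))
E
```

```text
ring [0.4736 0.3868 0.019 ]
hinge [0.4877 0.3422 0.025 ]
h0 [0.4927 0.3287 0.031 ]
h1 [0.5292 0.2174 0.03  ]
gripmid [0.5127 0.2657 0.031 ]
[0.4657 0.3028 0.014 ] [[0.346 0.418 0.014]
 [0.537 0.453 0.014]
 [0.585 0.187 0.014]
 [0.395 0.152 0.014]]
angle 108.1549321772119 0.17835680249718985 grip [0.51565658 0.25855721]
top [0.46826152 0.38245096 0.019     ] [0.52519952 0.20294211 0.02      ] 107.59838565488371 0.18832249424730374 [0.50907783 0.25376907]
bolt [ 0.5253939  -0.18829084  0.05      ]
yaw y 15.062216031353358
```

```bash
python3 - <<'E'
from h import *
import pickle
a,b=pickle.load(open('c0.pkl','rb'))
print('lever',at(b,325,172,.49),at(a,322,100,.49),'cup',at(b,299,177,.19),'mill',at(b,372,187,.17),'mug',at(b,388,213,.09),'mill base',at(a,332,255,0))
print('plate corners',[at(b,u,v,.022).round(3) for u,v in((268,203),(313,211))])
E
```

```text
lever [ 0.58209801 -0.2296661   0.49      ] [ 0.69153349 -0.30036511  0.49      ] cup [ 0.64794531 -0.19699011  0.19      ] mill [ 0.65428839 -0.43003732  0.17      ] mug [ 0.59613243 -0.51203935  0.09      ] mill base [ 6.72330496e-01 -4.37831371e-01  1.11022302e-16]
plate corners [array([ 0.586, -0.114,  0.022]), array([ 0.58 , -0.274,  0.022])]
```

Request:
carry_out --targets '[0, 0, -45, 0, 0, 0, 0, -45, 0, 0, 0, 0, -45, 0, 0, 0, 0, -45, 0, 0, 0, 0, -45, 0, 0, 0, 0, -45, 0, 0, 0, 0, -45, 0, 0, 0, 0, -45, 0, 0, 0, 0, -45, 0, 0, 0, 0, -45, 0, 0, 0, 0, -45, 0, 0, 0, -3, -35, 0, 0, 0, 0, 0, 0, 0, 0, 0, 0, 0, 0, 0, 0, 0, 0, 0]'

```text
t: 2.95
eef_pos: [0.4993, -0.2679, 0.2309]
tool_rot: [-0.001, 0.605, 0.796, 0.0]
contact_force: [-0.2, -0.1, 0.1]
gripper_width: 1.004
grasp_force: 0.0
```

```bash
python3 - <<'E'
from h import *
import pickle
d=wsnap('w2.png');pickle.dump(d,open('w2.pkl','wb'));o=bot.get_obs()
print(o['t'],o['eef_pos'],o['tool_rot'])
cv2.imwrite('pics/w2b.png',cv2.resize(d['frame'][:,:,::-1],(768,576),interpolation=2))
E
```

```text
3.0 [ 0.49938024 -0.26782547  0.23097092] [-5.00662739e-04  6.04686891e-01  7.96463013e-01  4.27352218e-04]
```

View pics/w2b.png

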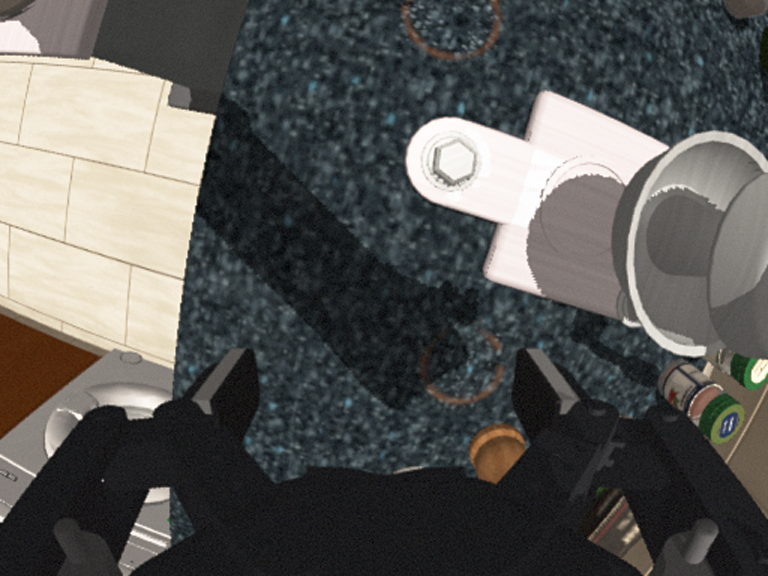

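The bolt shows clearly at 1.5× pixel (455,161), with the tongue pointing toward the robot. I'll zoom in for the hex angle.

```bash
python3 - <<'E'
from h import *
d=__import__('pickle').load(open('w2.pkl','rb'))
cv2.imwrite('pics/c2.png',cv2.resize(d['frame'][82:132,275:335,::-1],None,fx=12,fy=12,interpolation=2))
E
```

```text
(no output)
```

View pics/c2.png

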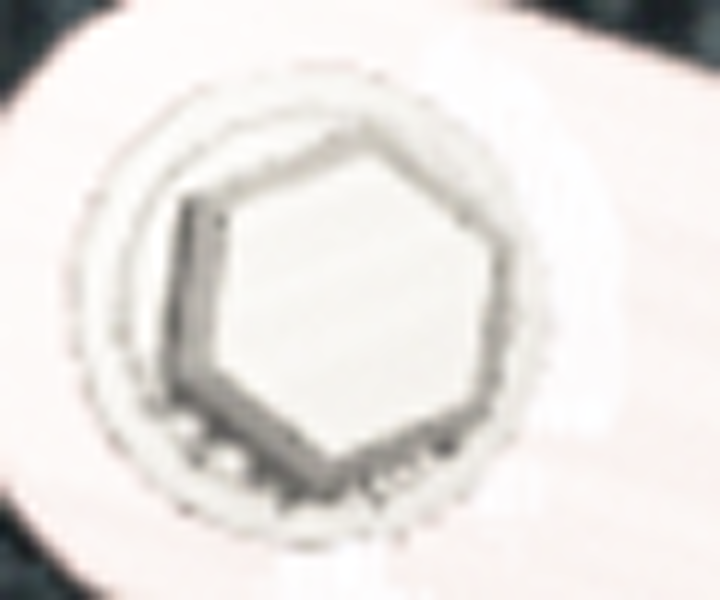

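The top face's corners in the crop are at about (225,205), (368,155), (490,245), (478,400), (330,460) and (212,365).

```bash
python3 - <<'E'
from h import *
d=__import__('pickle').load(open('w2.pkl','rb'))
for z,L in((.05,[(225,205),(368,155),(490,245),(478,400),(330,460),(212,365)]),(.046,[(190,195),(362,125),(510,240),(492,410),(325,490),(170,380)])):
    Q=np.array([wat(d,275+(u+.5)/12-.5,82+(v+.5)/12-.5,z)[:2] for u,v in L]);c=Q.mean(0);e=Q-c
    print(c,np.hypot(*e.T).round(4),np.degrees(np.arctan2(e[:,1],e[:,0])).round(1),'mod60',np.degrees(np.angle(np.mean(np.exp(6j*np.arctan2(e[:,1],e[:,0])))))/6)
P=lambda u,v,z:wat(d,u/1.5,v/1.5,z)
print([P(*c,.022).round(4) for c in((545,92),(487,272))])
E
```

```text
[ 0.53060509 -0.18732553] [0.0146 0.0139 0.0141 0.0146 0.0144 0.014 ] [ 158.4   99.8   40.4  -19.7  -81.4 -139.8] mod60 -20.375126483716958
[ 0.53046466 -0.18749286] [0.0173 0.017  0.017  0.0169 0.0172 0.0175] [ 160.5  100.    38.7  -17.5  -79.  -140.1] mod60 -19.549047649321952
[array([ 0.5899, -0.1077,  0.022 ]), array([ 0.5869, -0.2654,  0.022 ])]
```

Request:
carry_out --targets '[105, 1, 44, 0, 0, 105, 1, 44, 0, 0, 105, 1, 44, 0, 0, 105, 1, 44, 0, 0, 105, 1, 44, 0, 0, 105, 1, 44, 0, 0, 105, 1, 44, 0, 0, 105, 1, 44, 0, 0, 105, 2, 44, 0, 1, 105, 2, 44, 0, 1, 105, 2, 44, 0, 0.5, 105, 2, 42, 0, 0, 105, 0, 0, -40, 0, 105, 0, 0, -40, 0, 105, 0, 0, -40, 0, 105, 0, 0, -30, 0, 105, 0, 0, 0, 0, 105, 0, 0, 0, 0]'

```text
t: 4.8
eef_pos: [0.5141, 0.2569, 0.0817]
tool_rot: [-0.0, 0.588, 0.809, -0.0]
contact_force: [0.4, -0.2, 0.5]
gripper_width: 0.59
grasp_force: 0.0
```

```bash
python3 - <<'E'
from h import *
import pickle
o=bot.get_obs();print(o['t'],o['eef_pos'],o['tool_rot'])
d=wsnap('w3.png');pickle.dump(d,open('w3.pkl','wb'))
cv2.imwrite('pics/w3b.png',cv2.resize(d['frame'][:,:,::-1],(768,576),interpolation=2))
a,b=pickle.load(open('c0.pkl','rb'))
o1,r1=ray(b,325,172);o2,r2=ray(a,322,100)
s=np.linalg.lstsq(np.c_[r1,-r2],o2-o1,rcond=None)[0];print('lever',o1+r1*s[0],o2+r2*s[1])
E
```

```text
4.8 [0.51410971 0.25685328 0.08174344] [-2.09803011e-04  5.87858898e-01  8.08963441e-01 -1.52965656e-04]
lever [ 0.59215985 -0.23459188  0.45774601] [ 0.67796787 -0.31219661  0.49636608]
```

View pics/w3b.png

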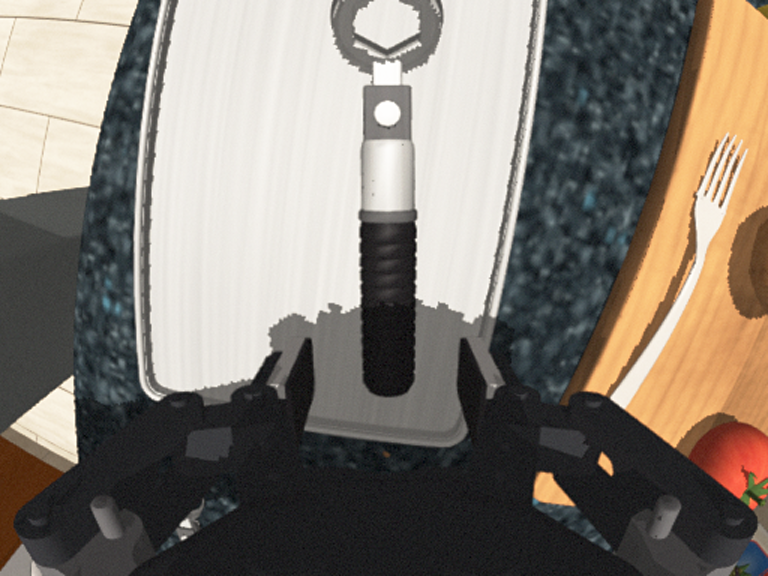

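The handle runs straight between the fingers at u≈387, so it is well aligned. I'll descend and close.

Request:
carry_out --targets '[105, 0, 0, -30, 0, 105, 0, 0, -25, 0, 105, 0, 0, -12, 0, 105, 0, 0, -8, 0, 105, 0, 0, 0, 0, 105, 0, 0, 0, 0, 255, 0, 0, 0, 0, 255, 0, 0, 0, 0, 255, 0, 0, 0, 0, 255, 0, 0, 0, 0, 255, 0, 0, 0, 0, 255, 0, 0, 0, 0, 255, 0, 0, 0, 0]' --newtons 90

```text
t: 6.15
eef_pos: [0.5153, 0.2561, 0.0076]
tool_rot: [0.0, 0.589, 0.808, 0.001]
contact_force: [-1.8, -0.6, 6.5]
gripper_width: 0.283
grasp_force: 89.1
```

Request:
carry_out --targets '[255, 0, 0, 10, 0, 255, 0, 0, 30, 0, 255, 0, 0, 40, 0, 255, 0, 0, 40, 0, 255, 0, -20, 20, 0, 255, 0, -35, 0, 0, 255, 0, -40, 0, 0, 255, 0, -45, 0, 0, 255, 0, -45, 0, 0, 255, 0, -45, 0, 0, 255, 0, -45, 0, -1, 255, 0, -45, 0, -1, 255, 0, -45, 0, -1, 255, 3, -45, 0, -1, 255, 5, -45, 0, -1, 255, 8, -45, 0, -1, 255, 8, -40, 0, -1, 255, 8, -26, 0, -1, 255, 6, -10, 0, 0, 255, 0, 0, 0, 0]'

```text
t: 8.15
eef_pos: [0.5527, -0.3214, 0.1464]
tool_rot: [0.0, 0.644, 0.765, -0.0]
contact_force: [0.4, 0.4, -3.7]
gripper_width: 0.284
grasp_force: 89.0
```

Request:
carry_out --targets '[255, 0, 0, 0, 0, 255, 0, 0, 0, 0]'

```text
t: 8.35
eef_pos: [0.5527, -0.318, 0.1461]
tool_rot: [-0.001, 0.643, 0.766, 0.0]
contact_force: [0.2, 0.3, -3.5]
gripper_width: 0.288
grasp_force: 89.0
```

```bash
python3 - <<'E'
from h import *
import pickle
o=bot.get_obs();print(o['t'],o['eef_pos'],o['tool_rot'],o['contact_force'],o['grasp_force'])
d=wsnap('w4.png');s=snap('scene','s4.png');t=snap('top','t4.png');pickle.dump((d,s,t),open('w4.pkl','wb'))
c=np.zeros((576,800,3),np.uint8)
c[:400,:533]=cv2.resize(d['frame'][:,:,::-1],(533,400),interpolation=2)
c[:240,540:780]=cv2.resize(s['frame'][190:270,220:300,::-1],None,fx=3,fy=3,interpolation=2)
c[250:490,540:780]=cv2.resize(t['frame'][190:270,250:330,::-1],None,fx=3,fy=3,interpolation=2)
cv2.imwrite('pics/c4.png',c)
E
```

```text
8.35 [ 0.55266256 -0.31802984  0.14612192] [-7.20265294e-04  6.42665316e-01  7.66146599e-01  4.02821959e-04] [ 0.1697599   0.26585999 -3.49051377] 89.00022625923157
```

View pics/c4.png

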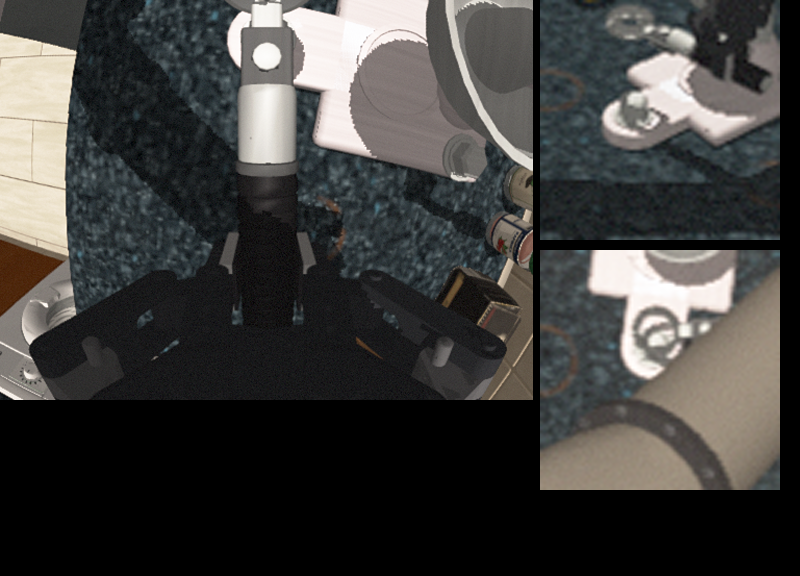

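The hinge pin is at wrist pixel (255.8,53.8). The ring is at scene pixel (250,197) and top pixel (289,219).

```bash
python3 - <<'E'
from h import *
import pickle
d,s,t=pickle.load(open('w4.pkl','rb'));k=1/1.0417
a0,b0=pickle.load(open('c0.pkl','rb'))
B=np.array([.5305,-.1874])
p=wat(d,266.5*k,56*k,.1415+.025);g=wat(d,267.5*k,125*k,.1415+.028)
q=bot.get_obs()['tool_rot'];th=2*np.arctan2(q[2],q[1]);u=np.array([np.cos(th),np.sin(th)])
print('pin',p,'sleeve',g,'tool x ang',np.degrees(th))
w=(p-g)[:2];print('vis ang',np.degrees(np.arctan2(w[1],w[0])))
print('ring from pin',p[:2]+.05*u,'from TCP135',np.array([.5527,-.318])+.135*u,'err to bolt',B-p[:2]-.05*u)
# pin x-check by tray view
print('scene ring',at(s,250,197.3,.15),'scene bolt0',at(a0,248.5+0,227,.05));print('top ring',at(t,289.3,219.3,.1575),'top bolt',at(b0,287.5,221.75,.05))
# predicted wrench pixel of hinge in w3 for calibrating pin height/place
d3=pickle.load(open('w3.pkl','rb'));print('w3 pin',wat(d3,387/1.5,112/1.5,.028),'ring',wat(d3,388/1.5,15/1.5,.019))
E
```

```text
pin [ 0.53741125 -0.23006983  0.1665    ] sleeve [ 0.54260163 -0.25725118  0.1695    ] tool x ang 99.97647774809472
vis ang 100.81070246311494
ring from pin [ 0.52874905 -0.18082588] from TCP135 [ 0.52931208 -0.18504134] err to bolt [ 0.00175095 -0.00657412]
scene ring [ 0.52640934 -0.17927109  0.15      ] scene bolt0 [ 0.5046605 -0.2019424  0.05     ]
top ring [ 0.51693111 -0.18577515  0.1575    ] top bolt [ 0.5253939  -0.18829084  0.05      ]
w3 pin [0.48794167 0.34180808 0.028     ] ring [0.47346161 0.38809217 0.019     ]
```

Request:
carry_out --targets '[255, 2, -6, -20, 0, 255, 0, 0, -30, 0, 255, 0, 0, -30, 0, 255, 0, 0, 0, 0, 255, 0, 0, 0, 0, 255, 0, 0, 0, 0]'

```text
t: 9.1
eef_pos: [0.5557, -0.3268, 0.0682]
tool_rot: [0.001, 0.644, 0.765, 0.0]
contact_force: [-0.1, -0.3, -3.0]
gripper_width: 0.284
grasp_force: 89.4
```

```bash
python3 - <<'E'
from h import *
import pickle
o=bot.get_obs();print(o['t'],o['eef_pos'],o['tool_rot'],o['contact_force'],o['torque'])
d=wsnap('w5.png');s=snap('scene','s5.png');t=snap('top','t5.png');pickle.dump((d,s,t),open('w5.pkl','wb'))
c=np.zeros((400,800,3),np.uint8)
c[:400,:400]=cv2.resize(s['frame'][205:255,225:275,::-1],None,fx=8,fy=8,interpolation=2)
c[:400,400:]=cv2.resize(t['frame'][195:245,265:315,::-1],None,fx=8,fy=8,interpolation=2)
cv2.imwrite('pics/c5.png',c)
E
```

```text
9.1 [ 0.55573649 -0.32683023  0.06816281] [1.34810280e-03 6.43542786e-01 7.65408894e-01 3.02036968e-04] [-0.1340367  -0.26207577 -2.97503036] [-0.28139298  0.000334   -0.01944448]
```

View pics/c5.png

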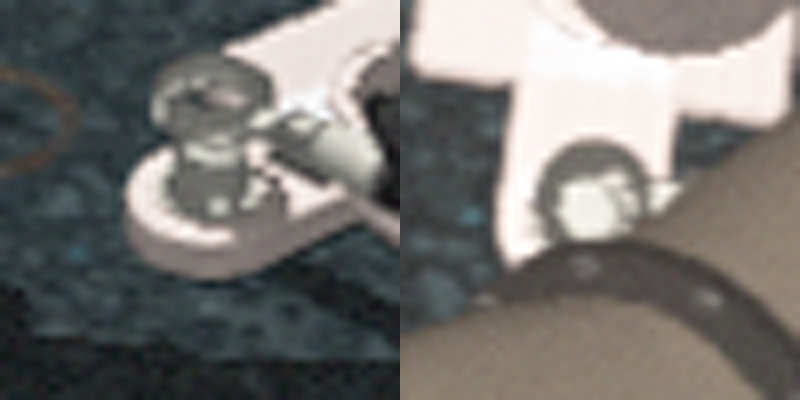

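The ring sits above the head. Its centre is at scene pixel (251.2,216.8) and top pixel (289,218.6).

```bash
python3 - <<'E'
from h import *
import pickle
d,s,t=pickle.load(open('w5.pkl','rb'))
z=.0636
print('scene ring',at(s,251.1,216.8,z+.008),'bolt',at(s,251.2,221.8,.049))
print('top ring',at(t,288.9,218.6,z+.016),'bolt',at(t,287.2,221.5,.05))
# hinge pin in wrist: white blob centroid
f=d['frame'][30:85,225:290].mean(2);cv2.imwrite('pics/p.png',f)
m=(f>200).astype(np.uint8);n,l,st,c=cv2.connectedComponentsWithStats(m);print(st,c+[225,30])
o=bot.get_obs();print(o['eef_pos'])
E
```

```text
scene ring [ 0.52975916 -0.18397087  0.0716    ] bolt [ 0.53172434 -0.18294151  0.049     ]
top ring [ 0.53192108 -0.18963601  0.0796    ] bolt [ 0.52609981 -0.18717072  0.05      ]
[[   0    0   65   55 2828]
 [   0    1    6    9   29]
 [  57    9    8   14   89]
 [  18   11   27   25  517]
 [  17   51   29    4  112]] [[256.64816124  57.22878359]
 [226.72413793  35.68965517]
 [285.87640449  45.98876404]
 [255.86653772  53.30560928]
 [256.00892857  82.54464286]]
[ 0.55558234 -0.32668996  0.0679494 ][ WARN:0@0.200] global loadsave.cpp:1063 imwrite_ Unsupported depth image for selected encoder is fallbacked to CV_8U.
```

Request:
carry_out --targets '[255, -0.5, 2, 0, 0, 255, 0, 0, -8, 0, 255, 0, 0, -6, 0, 255, 0, 0, -4, 0, 255, 0, 0, 0, 0, 255, 0, 0, 0, 0]'

```text
t: 9.85
eef_pos: [0.5541, -0.3244, 0.048]
tool_rot: [-0.0, 0.644, 0.765, -0.0]
contact_force: [1.4, -0.5, -3.7]
gripper_width: 0.284
grasp_force: 89.3
```

Request:
carry_out --targets '[255, 0, 0, -4, 0, 255, 0, 0, -4, 0, 255, 0, 0, -2, 0, 255, 0, 0, 0, 0, 255, 0, 0, 0, 0, 255, 0, 0, 0, 0]'

```text
t: 10.45
eef_pos: [0.5541, -0.3244, 0.0383]
tool_rot: [0.0, 0.644, 0.765, -0.0]
contact_force: [0.0, -1.5, -2.6]
gripper_width: 0.285
grasp_force: 89.4
```

```bash
python3 -c "
import numpy as np
a=np.radians(-80-3*np.arange(31));p=138.7*np.c_[np.cos(a),np.sin(a)];d=np.diff(p,axis=0)
for i in range(30):print(-80-3*(i+1),d[i].round(2))"
```

```text
-83 [-7.18 -1.07]
-86 [-7.23 -0.7 ]
-89 [-7.25 -0.32]
-92 [-7.26  0.06]
-95 [-7.25  0.44]
-98 [-7.21  0.82]
-101 [-7.16  1.2 ]
-104 [-7.09  1.57]
-107 [-7.    1.94]
-110 [-6.89  2.3 ]
-113 [-6.76  2.66]
-116 [-6.61  3.01]
-119 [-6.44  3.35]
-122 [-6.26  3.69]
-125 [-6.06  4.01]
-128 [-5.84  4.32]
-131 [-5.6   4.62]
-134 [-5.35  4.91]
-137 [-5.09  5.18]
-140 [-4.81  5.44]
-143 [-4.52  5.68]
-146 [-4.22  5.91]
-149 [-3.9   6.12]
-152 [-3.58  6.32]
-155 [-3.24  6.5 ]
-158 [-2.9   6.66]
-161 [-2.54  6.8 ]
-164 [-2.18  6.93]
-167 [-1.82  7.03]
-170 [-1.45  7.12]
```

Request:
carry_out --targets '[255, 0, 0, -1, 0, 255, -7.2, -1.1, 0, -3, 255, 0, 0, 0, 0, 255, -7.2, -0.7, 0, -3, 255, 0, 0, 0, 0, 255, -7.3, -0.3, 0, -3, 255, 0, 0, 0, 0, 255, -7.3, 0.1, 0, -3, 255, 0, 0, 0, 0, 255, -7.2, 0.4, 0, -3, 255, 0, 0, 0, 0, 255, 0, 0, 0, 0]'

```text
t: 11.65
eef_pos: [0.5182, -0.3269, 0.0376]
tool_rot: [0.001, 0.737, 0.676, -0.0]
contact_force: [-0.4, -5.9, -3.1]
gripper_width: 0.288
grasp_force: 89.4
```

Request:
carry_out --targets '[255, -7.2, -0.2, 0, -3, 255, 0, 0, 0, 0, 255, -7.2, 1.2, 0, -3, 255, 0, 0, 0, 0, 255, -7.1, 1.6, 0, -3, 255, 0, 0, 0, 0, 255, 0, 0, 0, 0]'

```text
t: 12.35
eef_pos: [0.4966, -0.3234, 0.0373]
tool_rot: [0.0, 0.788, 0.616, -0.0]
contact_force: [-3.6, -4.6, -3.1]
gripper_width: 0.288
grasp_force: 89.5
```

```bash
cat >> h.py <<'E'
def F():
    o=bot.get_obs(); q=o['tool_rot'];th=2*np.arctan2(q[2],q[1]); f=o['contact_force'];p=np.array(o['eef_pos'])
    u=np.array([np.cos(th),np.sin(th)]); t=np.array([-u[1],u[0]])
    r=p[:2]+.1385*u
    print('t',round(o['t'],2),'yaw',np.degrees(th).round(2),'ring',r.round(4),'z',p[2].round(4),'F along',(f[:2]@u).round(2),'Ftan',(f[:2]@t).round(2),'Fz',f[2].round(2),'Mz',np.round(o['torque'],2))
E
python3 -c "
from h import *
F()"
```

```text
t 12.35 yaw 76.05 ring [ 0.53  -0.189] z 0.0373 F along -5.3 Ftan 2.4 Fz -3.07 Mz [-1.13  0.48  0.18]
```

Request:
carry_out --targets '[255, -7.6, 1, 0, -3, 255, 0, 0, 0, 0, 255, 0, 0, 0, 0]'

```text
t: 12.65
eef_pos: [0.4894, -0.3215, 0.0372]
tool_rot: [-0.0, 0.804, 0.595, 0.0]
contact_force: [-1.2, -1.9, -2.4]
gripper_width: 0.282
grasp_force: 89.4
```

```bash
python3 -c "
from h import *
F();d=wsnap('w6.png');t=snap('top','t6.png')
c=np.zeros((576,800,3),np.uint8);c[:384,:512]=d['frame'][:,:,::-1]
c[:280,515:795]=cv2.resize(t['frame'][200:240,270:310,::-1],None,fx=7,fy=7)
s=snap('scene','s6.png');c[290:570,515:795]=cv2.resize(s['frame'][205:245,230:270,::-1],None,fx=7,fy=7)
cv2.imwrite('pics/c6.png',c)"
```

```text
t 12.65 yaw 73.04 ring [ 0.5298 -0.1891] z 0.0372 F along -2.16 Ftan 0.6 Fz -2.37 Mz [-0.52  0.27  0.03]
```

View pics/c6.png

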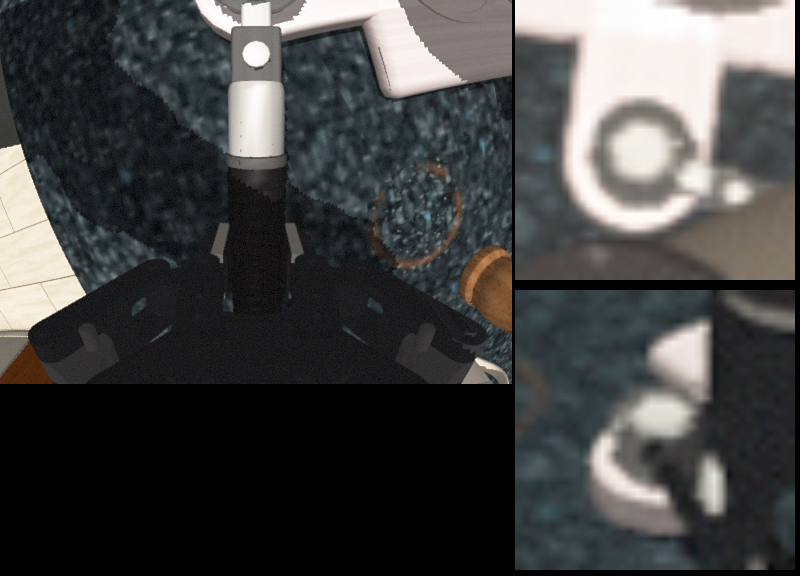

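The ring is seated around the head, and the bolt top is visible inside it. The neck above the hinge shows at the top of the wrist image (u≈257), which gives me a way to read the break angle. I'll advance in small steps.

```bash
cat >> h.py <<'E'
def neck(d=None,n=None):
    if d is None:
        n=n or 'n%d.png'%int(bot.get_obs()['t']*100); d=wsnap(n)
    g=d['frame'].astype(float).mean(2)
    out=[]
    for r in (6,12,18,22):
        x=np.where(g[r,215:300]>190)[0]+215
        out.append((x.min(),x.max(),round(x.mean(),1)) if len(x) else None)
    m=(g[35:75,230:285]>215).astype(np.uint8);k,l,st,c=cv2.connectedComponentsWithStats(m);i=1+np.argmax(st[1:,4])
    print('neck',out,'pin',(c[i]+[230,35]).round(1))
E
python3 -c "
import numpy as np
from h import *
neck({'frame':cv2.imread('pics/w6.png')})
a=np.radians(-107-4*np.arange(15));p=138.5*np.c_[np.cos(a),np.sin(a)];d=np.diff(p,axis=0)
print(d.round(1).tolist())"
```

```text
neck [(np.int64(215), np.int64(269), np.float64(249.7)), (np.int64(215), np.int64(299), np.float64(249.4)), (np.int64(215), np.int64(299), np.float64(250.3)), (np.int64(215), np.int64(299), np.float64(254.7))] pin [255.7  53.3]
[[-9.1, 3.1], [-8.9, 3.8], [-8.6, 4.4], [-8.3, 5.0], [-7.9, 5.5], [-7.5, 6.1], [-7.1, 6.6], [-6.6, 7.1], [-6.1, 7.5], [-5.5, 7.9], [-5.0, 8.3], [-4.4, 8.6], [-3.8, 8.9], [-3.1, 9.1]]
```

Request:
carry_out --targets '[255, -9.3, 3.0, 0, -4, 255, 0, 0, 0, 0, 255, 0, 0, 0, 0]'

```text
t: 13.1
eef_pos: [0.4799, -0.3184, 0.0372]
tool_rot: [-0.001, 0.824, 0.567, 0.0]
contact_force: [-0.4, 1.3, -2.8]
gripper_width: 0.282
grasp_force: 89.4
```

```bash
python3 -c "
from h import *
F();neck()"
```

```text
t 13.1 yaw 69.03 ring [ 0.5295 -0.1891] z 0.0372 F along 1.03 Ftan 0.82 Fz -2.77 Mz [-0.05  0.14  0.07]
neck [(np.int64(215), np.int64(269), np.float64(251.7)), (np.int64(215), np.int64(269), np.float64(246.6)), (np.int64(215), np.int64(299), np.float64(250.7)), (np.int64(215), np.int64(299), np.float64(255.0))] pin [255.7  53.3]
```

Request:
carry_out --targets '[255, -9.1, 3.8, 0, -4, 255, 0, 0, 0, 0, 255, 0, 0, 0, 0]'

```text
t: 13.45
eef_pos: [0.471, -0.3147, 0.0372]
tool_rot: [-0.0, 0.843, 0.538, 0.0]
contact_force: [-0.6, 2.4, -3.7]
gripper_width: 0.29
grasp_force: 89.4
```

```bash
python3 -c "
from h import *
F();neck()"
```

```text
t 13.45 yaw 65.05 ring [ 0.5294 -0.1891] z 0.0372 F along 1.92 Ftan 1.58 Fz -3.74 Mz [0.3  0.11 0.1 ]
neck [(np.int64(215), np.int64(268), np.float64(250.0)), (np.int64(215), np.int64(299), np.float64(246.8)), (np.int64(215), np.int64(299), np.float64(252.2)), (np.int64(215), np.int64(299), np.float64(255.1))] pin [255.6  53.2]
```

Request:
carry_out --targets '[255, -8.6, 4.4, 0, -4, 255, 0, 0, 0, 0, 255, 0, 0, 0, 0]'

```text
t: 13.8
eef_pos: [0.4623, -0.3104, 0.0372]
tool_rot: [-0.0, 0.861, 0.508, 0.0]
contact_force: [0.3, 4.1, -3.1]
gripper_width: 0.285
grasp_force: 89.4
```

```bash
python3 -c "
from h import *
F();neck()"
```

```text
t 13.8 yaw 61.06 ring [ 0.5293 -0.1892] z 0.0372 F along 3.69 Ftan 1.75 Fz -3.15 Mz [0.59 0.07 0.18]
neck [(np.int64(215), np.int64(269), np.float64(250.6)), (np.int64(215), np.int64(269), np.float64(245.6)), (np.int64(215), np.int64(299), np.float64(253.3)), (np.int64(215), np.int64(299), np.float64(255.3))] pin [255.3  53.3]
```

Request:
carry_out --targets '[255, -8.0, 5.6, 0, -4, 255, 0, 0, 0, 0, 255, 0, 0, 0, 0]'

```text
t: 14.15
eef_pos: [0.454, -0.3054, 0.0373]
tool_rot: [-0.0, 0.879, 0.477, -0.0]
contact_force: [-1.2, 3.7, -2.8]
gripper_width: 0.285
grasp_force: 89.4
```

```bash
python3 -c "
from h import *
F();neck()"
```

```text
t 14.15 yaw 57.03 ring [ 0.5294 -0.1892] z 0.0373 F along 2.42 Ftan 3.03 Fz -2.82 Mz [0.5  0.3  0.31]
neck [(np.int64(215), np.int64(268), np.float64(250.0)), (np.int64(215), np.int64(299), np.float64(249.7)), (np.int64(215), np.int64(299), np.float64(253.8)), (np.int64(215), np.int64(299), np.float64(254.7))] pin [255.1  53.3]
```

Request:
carry_out --targets '[255, -7.9, 5.5, 0, -4, 255, 0, 0, 0, 0, 255, 0, 0, 0, 0]'

```text
t: 14.5
eef_pos: [0.446, -0.2999, 0.0373]
tool_rot: [-0.0, 0.895, 0.446, -0.0]
contact_force: [-0.9, 3.8, -3.1]
gripper_width: 0.287
grasp_force: 89.5
```

```bash
python3 -c "
from h import *
F();neck()"
```

```text
t 14.5 yaw 53.02 ring [ 0.5293 -0.1893] z 0.0373 F along 2.51 Ftan 3.02 Fz -3.09 Mz [0.54 0.43 0.42]
neck [(np.int64(215), np.int64(268), np.float64(249.8)), (np.int64(215), np.int64(299), np.float64(250.9)), (np.int64(215), np.int64(299), np.float64(252.9)), (np.int64(215), np.int64(299), np.float64(254.1))] pin [255.   53.4]
```

Request:
carry_out --targets '[255, -8.3, 7.5, 0, -4, 255, 0, 0, 0, 0, 255, 0, 0, 0, 0]'

```text
t: 14.85
eef_pos: [0.438, -0.2933, 0.0376]
tool_rot: [0.001, 0.91, 0.414, -0.0]
contact_force: [-0.8, -0.2, -4.2]
gripper_width: 0.284
grasp_force: 89.4
```

```bash
python3 -c "
from h import *
F();neck()"
```

```text
t 14.85 yaw 48.97 ring [ 0.5289 -0.1888] z 0.0376 F along -0.63 Ftan 0.49 Fz -4.18 Mz [-0.06  0.43  0.15]
neck [(np.int64(215), np.int64(269), np.float64(249.3)), (np.int64(215), np.int64(299), np.float64(250.3)), (np.int64(215), np.int64(299), np.float64(251.2)), (np.int64(215), np.int64(299), np.float64(254.9))] pin [255.4  53.5]
```

Request:
carry_out --targets '[255, -7.1, 6.6, 0, -4, 255, 0, 0, 0, 0, 255, 0, 0, 0, 0]'

```text
t: 15.2
eef_pos: [0.4308, -0.2866, 0.0375]
tool_rot: [0.0, 0.924, 0.383, -0.0]
contact_force: [-2.3, -0.5, -3.4]
gripper_width: 0.283
grasp_force: 89.4
```

```bash
python3 -c "
from h import *
F();neck()"
```

```text
t 15.2 yaw 44.98 ring [ 0.5287 -0.1887] z 0.0375 F along -1.99 Ftan 1.22 Fz -3.44 Mz [-0.28  0.57  0.04]
neck [(np.int64(215), np.int64(269), np.float64(249.7)), (np.int64(215), np.int64(299), np.float64(249.8)), (np.int64(215), np.int64(299), np.float64(250.9)), (np.int64(215), np.int64(299), np.float64(255.0))] pin [255.6  53.6]
```

Request:
carry_out --targets '[255, -6.6, 7.1, 0, -4, 255, 0, 0, 0, 0, 255, 0, 0, 0, 0]'

```text
t: 15.55
eef_pos: [0.424, -0.2794, 0.0374]
tool_rot: [0.0, 0.937, 0.35, -0.0]
contact_force: [-3.0, -1.0, -2.1]
gripper_width: 0.287
grasp_force: 89.4
```

```bash
python3 -c "
from h import *
F();neck()"
```

```text
t 15.55 yaw 40.99 ring [ 0.5286 -0.1885] z 0.0374 F along -2.94 Ftan 1.21 Fz -2.09 Mz [-0.43  0.74  0.06]
neck [(np.int64(215), np.int64(269), np.float64(249.7)), (np.int64(215), np.int64(299), np.float64(249.1)), (np.int64(215), np.int64(299), np.float64(252.2)), (np.int64(215), np.int64(299), np.float64(255.7))] pin [255.7  53.6]
```

Request:
carry_out --targets '[255, -6.1, 7.5, 0, -4, 255, 0, 0, 0, 0, 255, 0, 0, 0, 0]'

```text
t: 15.9
eef_pos: [0.4187, -0.2728, 0.0378]
tool_rot: [0.002, 0.948, 0.318, 0.0]
contact_force: [-1.2, -3.3, -4.2]
gripper_width: 0.286
grasp_force: 89.5
```

```bash
python3 -c "
from h import *
F();neck()"
```

```text
t 15.9 yaw 37.08 ring [ 0.5292 -0.1893] z 0.0378 F along -2.94 Ftan -1.85 Fz -4.21 Mz [-1.19  0.5   0.59]
neck [(np.int64(215), np.int64(299), np.float64(251.9)), (np.int64(215), np.int64(299), np.float64(250.1)), (np.int64(215), np.int64(299), np.float64(253.6)), (np.int64(215), np.int64(299), np.float64(255.8))] pin [254.8  53.7]
```

Bite is showing: the tangential force has reversed and Mz has jumped. From here I'll turn about the hinge in small steps.

Request:
carry_out --targets '[255, -2.6, 3.8, 0, -3, 255, 0, 0, 0, 0, 255, 0, 0, 0, 0]'

```text
t: 16.25
eef_pos: [0.4159, -0.2689, 0.0376]
tool_rot: [0.001, 0.956, 0.293, 0.0]
contact_force: [-2.8, -5.6, -3.4]
gripper_width: 0.282
grasp_force: 89.6
```

```bash
python3 -c "
from h import *
F();neck(n='k1.png')"
```

```text
t 16.25 yaw 34.04 ring [ 0.5306 -0.1913] z 0.0376 F along -5.49 Ftan -3.07 Fz -3.45 Mz [-1.3   0.58  0.5 ]
neck [(np.int64(215), np.int64(299), np.float64(263.3)), (np.int64(215), np.int64(299), np.float64(258.2)), (np.int64(215), np.int64(298), np.float64(256.5)), (np.int64(215), np.int64(294), np.float64(254.3))] pin [254.8  53.7]
```

Request:
carry_out --targets '[255, -2.4, 3.9, 0, -3, 255, 0, 0, 0, 0, 255, 0, 0, 0, 0]'

```text
t: 16.6
eef_pos: [0.4133, -0.2649, 0.0376]
tool_rot: [0.001, 0.964, 0.268, 0.0]
contact_force: [-1.7, -5.6, -2.9]
gripper_width: 0.284
grasp_force: 89.6
```

```bash
ls pics | tr '\n' ' '; python3 -c "
from h import *
F();neck(n='k2.png')
a=cv2.imread('pics/w6.png');b=cv2.imread('pics/k2.png')
cv2.imwrite('pics/c7.png',np.hstack([cv2.resize(x[0:110,205:310],None,fx=3.7,fy=3.7) for x in(a,b)]))"
```

```text
c1.png c2.png c4.png c5.png c6.png k1.png n1310.png n1345.png n1380.png n1415.png n1450.png n1485.png n1520.png n1555.png n1590.png p.png s0.png s4.png s5.png s6.png t0.png t4.png t5.png t6.png w1.png w1b.png w2.png w2b.png w3.png w3b.png w4.png w5.png w6.png t 16.6 yaw 31.04 ring [ 0.5319 -0.1935] z 0.0376 F along -4.31 Ftan -3.94 Fz -2.91 Mz [-1.25  0.72  0.5 ]
neck [(np.int64(215), np.int64(299), np.float64(257.0)), (np.int64(215), np.int64(299), np.float64(257.6)), (np.int64(215), np.int64(295), np.float64(255.0)), (np.int64(215), np.int64(291), np.float64(253.0))] pin [254.5  55.1]
```

View pics/c7.png

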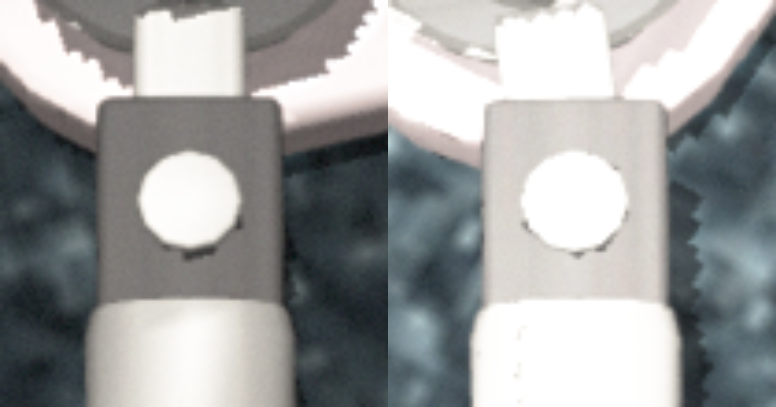

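The right-hand panel shows the neck bent about 0.1 rad against the handle. The ring offset gives about 0.11 rad. I'll take one more small step for margin.

Request:
carry_out --targets '[255, -2.2, 4.1, 0, -3, 255, 0, 0, 0, 0, 255, 0, 0, 0, 0]'

```text
t: 16.95
eef_pos: [0.4109, -0.2608, 0.0376]
tool_rot: [0.001, 0.97, 0.242, -0.0]
contact_force: [-1.9, -5.9, -2.5]
gripper_width: 0.287
grasp_force: 89.6
```

```bash
python3 -c "
from h import *
F();wsnap('k3.png')
for f in ('w6','n1555','n1590','k1','k2','k3'):
    a=cv2.imread('pics/%s.png'%f).astype(float); r=[]
    for v in (10,15,20): 
        g=cv2.GaussianBlur(a.mean(2),(1,3),0)[v]; r.append(np.round(g[232:278:2]).astype(int).tolist())
    print(f,r[1])"
```

```text
t 16.95 yaw 28.04 ring [ 0.5331 -0.1957] z 0.0376 F along -4.43 Ftan -4.33 Fz -2.49 Mz [-1.25  0.76  0.53]
w6 [134, 136, 135, 131, 127, 218, 245, 248, 247, 248, 248, 247, 247, 247, 246, 243, 241, 242, 229, 166, 126, 133, 130]
n1555 [188, 148, 148, 145, 130, 234, 249, 252, 250, 252, 251, 250, 251, 251, 250, 249, 247, 249, 238, 181, 134, 144, 153]
n1590 [171, 167, 163, 150, 237, 254, 255, 254, 255, 255, 254, 254, 254, 254, 254, 254, 254, 252, 230, 146, 167, 170, 176]
k1 [183, 177, 158, 255, 255, 255, 255, 255, 255, 255, 255, 255, 255, 255, 255, 255, 255, 244, 193, 200, 203, 200, 194]
k2 [227, 229, 255, 255, 255, 255, 255, 255, 255, 255, 255, 255, 255, 255, 255, 255, 249, 232, 234, 234, 229, 226, 226]
k3 [249, 255, 255, 255, 255, 255, 255, 255, 255, 255, 255, 255, 255, 255, 255, 250, 241, 244, 240, 239, 242, 237, 255]
```

Clicked at about 0.18 rad. I'll ease back until the handle is straight and sits in the hex play, then lift.

Request:
carry_out --targets '[255, 2.2, -4.1, 0, 3, 255, 2.4, -3.9, 0, 3, 255, 2.6, -3.8, 0, 3, 255, 4.6, -5.6, 0, 3, 255, 3.2, -3.5, 0, 2, 255, 0, 0, 0, 0, 255, 0, 0, 0, 0]'

```text
t: 17.7
eef_pos: [0.4254, -0.2808, 0.0373]
tool_rot: [0.0, 0.934, 0.357, -0.0]
contact_force: [-3.3, -5.1, -2.0]
gripper_width: 0.284
grasp_force: 89.5
```

```bash
python3 -c "
from h import *
F()"
```

```text
t 17.7 yaw 41.81 ring [ 0.5286 -0.1884] z 0.0373 F along -5.85 Ftan -1.61 Fz -2.02 Mz [-1.08  0.82 -0.07]
```

Request:
carry_out --targets '[255, -1.2, -1.1, 0, 0, 255, 0, 0, 0, 0, 255, 0, 0, 3, 0, 255, 0, 0, 5, 0, 255, 0, 0, 5, 0, 255, 0, 0, 7, 0, 255, 0, 0, 10, 0, 255, 0, 0, 30, 0, 255, 0, 0, 40, 0, 255, 0, 0, 20, 0, 255, 0, 0, 0, 0]'

```text
t: 18.8
eef_pos: [0.4257, -0.2824, 0.1603]
tool_rot: [0.001, 0.934, 0.357, 0.002]
contact_force: [1.4, 0.2, -2.4]
gripper_width: 0.283
grasp_force: 89.5
```

```bash
python3 -c "
from h import *
F()
o=bot.get_obs();print(o['eef_pos'],o['q'])"
```

```text
t 18.8 yaw 41.87 ring [ 0.5288 -0.19  ] z 0.1603 F along 1.22 Ftan -0.82 Fz -2.44 Mz [-0.15  0.09 -0.02]
[ 0.42566517 -0.28243788  0.16028715] [-0.24163614  0.40631566  0.89263268  2.05919522 -0.42119265  0.85908199
  0.05224799]
```

Request:
carry_out --targets '[255, 0, 20, 0, 3, 255, 0, 35, 0, 5, 255, 2, 40, 0, 5, 255, 6, 40, 0, 5, 255, 6, 40, 0, 5, 255, 6, 40, 0, 5, 255, 6, 40, 0, 5, 255, 6, 40, 0, 5, 255, 6, 40, 0, 5, 255, 6, 40, 0, 5, 255, 6, 40, 0, 5, 255, 6, 40, 0, 5, 255, 8, 40, 0, 4, 255, 8, 30, 0, 4, 255, 7, 15, 0, 0, 255, 0, 0, 0, 0, 255, 0, 0, 0, 0, 255, 0, 0, 0, 0]'

```text
t: 20.6
eef_pos: [0.5028, 0.2567, 0.1567]
tool_rot: [-0.0, 0.589, 0.808, -0.001]
contact_force: [0.7, -0.4, -3.8]
gripper_width: 0.29
grasp_force: 89.5
```

```bash
python3 -c "
from h import *
F();print(bot.get_obs()['eef_pos'])"
```

```text
t 20.6 yaw 107.78 ring [0.4605 0.3886] z 0.1567 F along -0.61 Ftan -0.49 Fz -3.85 Mz [-0.2  -0.09  0.01]
[0.5028028  0.25670836 0.1566812 ]
```

Down to z = 0.0085, then check the contact.

Request:
carry_out --targets '[255, 0, 0, -40, 0, 255, 0, 0, -45, 0, 255, 0, 0, -35, 0, 255, 0, 0, -15, 0, 255, 0, 0, -6, 0, 255, 0, 0, -4, 0, 255, 0, 0, -3, 0, 255, 0, 0, 0, 0, 255, 0, 0, 0, 0]'

```text
t: 21.5
eef_pos: [0.5041, 0.259, 0.0103]
tool_rot: [0.0, 0.589, 0.808, 0.001]
contact_force: [-0.5, -0.2, -3.0]
gripper_width: 0.286
grasp_force: 89.4
```

Request:
carry_out --targets '[255, 0, 0, -1.5, 0, 255, 0, 0, -1, 0, 255, 0, 0, 0, 0, 255, 0, 0, 0, 0]'

```text
t: 21.9
eef_pos: [0.5038, 0.2589, 0.0076]
tool_rot: [-0.0, 0.589, 0.808, 0.001]
contact_force: [-2.2, -0.0, 6.3]
gripper_width: 0.287
grasp_force: 90.6
```

Request:
carry_out --targets '[150, 0, 0, 0, 0, 110, 0, 0, 0, 0, 105, 0, 0, 0, 0, 105, 0, 0, 0, 0, 105, 0, 0, 0, 0, 105, 0, 0, 10, 0, 105, 0, 0, 30, 0, 105, 0, 0, 40, 0, 105, 0, 0, 50, 0, 105, 0, 0, 30, 0, 105, 0, 0, 0, 0]'

```text
t: 23.0
eef_pos: [0.5063, 0.2597, 0.1721]
tool_rot: [0.001, 0.589, 0.808, 0.004]
contact_force: [1.0, 1.4, -0.9]
gripper_width: 0.585
grasp_force: 0.0
```

```bash
python3 -c "
from h import *
d=wsnap('w8.png');b=cv2.imread('pics/t0.png')
t=snap('top','t8.png')
c=np.zeros((576,800,3),np.uint8);c[:384,:512]=d['frame'][:,:,::-1];c[386:576,:800]=cv2.resize(t['frame'][135:255,60:440,::-1],(602,190)) if 0 else 0
c[386:576,:602]=cv2.resize(t['frame'][135:255,60:440,::-1],(602,190))
cv2.imwrite('pics/c8.png',c);o=bot.get_obs();print(o['t'],o['eef_pos'])"
```

```text
23.1 [0.50356685 0.25885299 0.16773922]
```

View pics/c8.png

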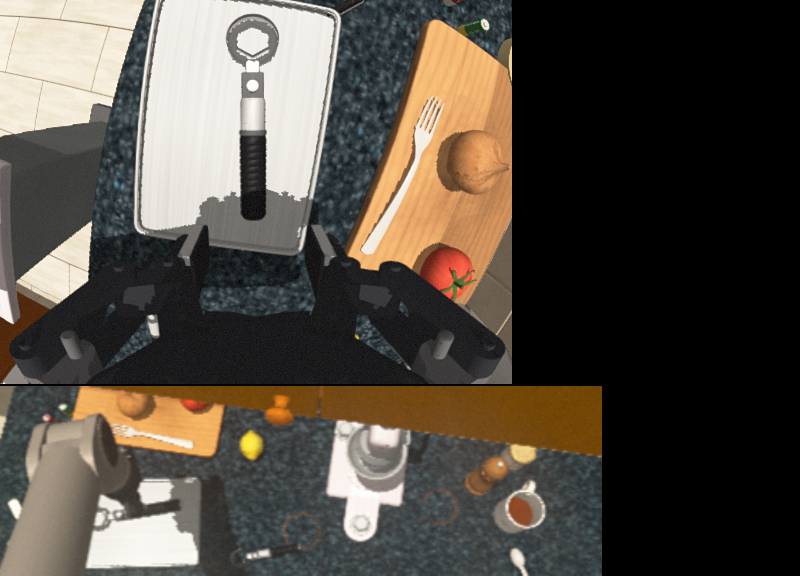

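The wrench lies flat and straight inside the tray, and the bystanders look undisturbed. I'm handing in.

```bash
python3 -c "
from h import *
print(bot.hand_in())"
```

```text
the job is handed in; nothing more can be done
None
```

I handed the job in: the bolt was tightened until the wrench clicked (handle at about 0.18 rad, end stop not reached) and the wrench is back flat in the tray, but the bolt's final angle is inferred from its biting, no verdict came back, and I viewed 12 pictures against the limit of 10.

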